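Seat the coated sample and open the lens cleaner

TASK

Get ready to clean the lens sample: take the plate with the yellow top strip from the blue rack, slide it down (not dropped) into the slot of the black cleaning stand until it is fully home, and let go of it. Then open the bottle of lens cleaner: press the orange safety cap down, keep it pressed while you twist it anticlockwise just under a quarter turn, and lift it off. Finish while still holding the cap, level and still, straight above the bottle and about 8 cm higher than where it sat; leave everything else where it is.

Things in the scene. Friction and masses are not known exactly. Their poses are not given: they have to be found in the camera images.
- sample_center (a point): centre of the sample plate to be cleaned: upright grey plate with an amber glass disc and a yellow strip along its top edge. 8 mm thick (its x axis), 60 mm wide (y), 90 mm tall (z up); this point is 45 mm above its lower edge. 90 g, loose. It starts standing in one of the two slots of the rack.
- spare_center (a point): centre of the spare plate, to be left alone: same size, but with a green disc and a white top strip; it stands in the other slot of the rack.
- rack: blue block with two slots, fixed to the bench, 150 (x) x 90 (y) x 35 mm tall; origin at the centre of its underside. The slots are at x = -40 and +40 mm, across y, 25 mm deep; which plate stands in which varies.
- stand_slot (a point): centre of the slot's mouth, on top of the black cleaning stand (fixed block 60 (x) x 100 (y) x 45 mm tall). Slot: 62.5 mm long along y, 10.5 mm wide along x, 35 mm deep, 3 mm chamfer at the mouth; z up. The plate goes in either way round; fully home its lower edge rests on the slot's floor and its centre is 10 mm above this point.
- cap_center (a point): centre of the orange push-and-turn safety cap: ribbed, 48 mm across, 32 mm tall, z up, loose, 35 g; a black stripe on its top marks its x axis. On the neck it has about 2 mm of sideways play. Locked, it turns only a few degrees and will not lift; pressed 4 mm or more (6 is comfortable) it turns anticlockwise seen from above, never clockwise.
- bottle_seat (a point): fixed in the bottle, 148 mm above the bench: where the cap's centre is when locked (z up, x towards the black mark on the shoulder). Turned 55 to 110 degrees anticlockwise (green mark: 84) the cap is free to lift straight off; at about 118 an end stop. The bottle's mouth is 2 mm above this point.
- bottle: white bottle, 64 mm across, blue label, clamped in a dark holder 100 x 100 mm fixed to the bench; origin at the centre of the underside. Its shoulder begins 14 mm below the seated cap and slopes away. Neck 22 mm across inside the cap.
- spring (a joint): how far the sprung plug in the bottle's neck is pressed down by the cap, m: 0 free, 0.008 hard stop. It pushes the cap up with 6 N at first, 10 N at the stop.
- hood_white: bystander: white open tube, 110 mm across, 90 mm tall, loose; leave alone
- hood_black: bystander: black open tube, 100 mm across, 80 mm tall, loose; leave alone
- barrel: bystander: grey stepped lens barrel, 76 mm across, 100 mm tall, loose; leave alone
- jar: bystander: small clear jar with a metal lid, 38 mm across, 40 mm tall, loose; leave alone
- wedge: bystander: cork block 60 x 20 x 12 mm lying flat, loose; leave alone
- driver: bystander: screwdriver 150 mm long, lying on the bench, loose; leave alone
Not all that is in view belongs to the job. Of the things that look like the part that bears cap_center, the middle-sized one is meant.

How it is judged:
By the outcome, as a careful person would: the job done as asked, in the order asked, and still so for the second after the job is handed in, while the arm keeps its last pose, push and grip.
It also fails if it takes over 61 s, if anything falls off the work surface, if the arm or the gripper's body presses on something with over 40 N, if the wrist force passes 120 N, or if a joint passes its speed limit or range.

ROBOT

A 6-joint arm with a two-finger parallel gripper is mounted at the origin on the work surface. World frame = base frame: x ahead of the robot, y to its left, z up, the work surface at z = 0. Lengths are in m, angles in rad, forces in N, time in s.
With the tool pointing down it reaches from about 0.3 to 0.75 m from the base axis. Payload 8.5 kg.
Tool frame: the origin (TCP) lies at the very end of the fingers, on their centre line; the grasp point (between the pads) lies 19 mm behind it (arm.hold_point_z is the distance from the TCP to the grasp point, in m); z points along the fingers, y is the direction in which the jaws open and shut (so a half turn about z gives the same grasp; the last joint's range is limited). The gripper opens to 88 mm and grips with 3 to 60 N. Pads are 18 mm wide; open, the fingers measure 123 mm over their backs; the gripper's body (75 mm by 187 mm) begins 45 mm behind the grasp point.
Start: joints at [-1.454, 0.381, 1.297, -0, 1.464, -0.215], TCP at [0.179, -0.52, 0.239] pointing down, gripper open.
Joint ranges: [-3.11, 3.11], [-0.89, 2.33], [0.22, 2.48], [-1.42, 4.56], [0.17, 2.85], [-2.88, 2.88]. Speed limits (rad/s): [2.39, 2.39, 3.14, 3.14, 3.14, 3.14].

INTERFACE

Orientations are given as a unit quaternion [x, y, z, w].
In Python, from bench import arm gives the robot as it stands. The module is installed in compiled form; this text tells all that it offers.
- The arm moves only by the tool arm_command, never from a script. Its arguments are lists of equal length, an entry for each row: "translation": the shift along the tool's x, y, z scaled (see below), a list of three; "delta_rot": the turn, a rotation vector about the tool's x, y, z scaled (see below), a list of three; "hand": the opening, from 0 (shut) to 1 (fully open). A call has 1 to 5 rows; each row shifts and turns the commanded pose from where the row before left it, along the tool's axes as they then stand; what a row does not reach is not made up. The controller multiplies each number of a shift by 0.05 m and each number of a turn by 6 degrees. A row lasts 1/10 s, in which the tool goes at most 50 mm and 8.59 degrees, less where a joint would pass 70% of its speed; a pose out of reach is approached as far as the arm can. A call with a number of a shift or a turn outside -1 to 1 is refused whole. A call with a gripper value outside its range is refused whole. The fingers move at their own pace and stop on an object; the grip force is fixed at half the most. Time passes only in rows, so rows that do not move let the fingers close. It gives the time, the measured TCP pose, the force and the opening at its end, in the units of the state.
- arm.sense(): the state, without advancing time (a new reading comes with each control period).
- arm.capture(name): name is "side" or "top" or "wrist"; returns a dict with "color" (384x512x3 uint8, blue, green, red), "z_map" (384x512 float32, m along the optical axis (not along the pixel's ray), 0 where there is no reading), "mtx" (3x3 intrinsics, pixels), "extrinsics" (4x4, takes a point from camera to world coordinates). Camera axes: x right, y down, z forward; pixel columns grow to the right and rows downward; lengths in m; the calibration is good to about 2 mm. A picture is of the moment at which its call begins.
- arm.hand_in(): hands the job in, once; it reports no verdict.
Trained networks look in a picture, given as the dict that the camera call returned (one of the last four; its "shot" number tells which), for a name from the list of things; names that differ only in an ending like _2 or _b are one class to them, and where a whole thing is asked for, a point or a joint stands for the part that bears it (a point fixed in the world has none). Each returns a list of dicts, best first, with "conf" (0 to 1); they miss things now and then, are a little off and sometimes report something else, mostly with a low value. They report only what shows in the picture. A call takes as long as a camera call. They do not tell look-alikes from the thing itself.
- arm.look_for(thing, picture): "xy" ([column, row] in pixels, amid what is visible of it).
The state is a dict: "clock": time; "joints": joint angles; "joint_velocities": joint speeds; "joint_torque": joint torques, N m; "ee_pos": TCP position; "tool_rot": TCP orientation; "force": force on the tool from outside, world axes, zero at the start; "torque": the same for the moment, N m; "gripper_width": finger opening in m.
Only numpy, scipy, OpenCV 4.12 (cv2) and the standard library are available. Lean on these libraries where they do the work, as an engineer would, in place of code of your own. Each camera call takes 0.05 s, during which the arm holds its last target.

## Working session

There is one attempt and no reset: what is moved stays moved. The work goes in short steps, Python scripts to look and compute and a tool call to move; the robot and the scene stay as the last step left them, time stands still between calls to the robot, and variables do not carry over. Pictures are saved under pics/ and viewed, and the job is handed in when it is done.

Besides the shell and the picture viewer there is one more tool, called after ">>>" by a JSON object that holds its "fn" and its "kwargs". arm_command: Moves the arm, as the interface text tells. Shifts and turns lie within -1 to 1; 1 stands for 0.05 m of shift or 6 degrees of turn. Its arguments: {"type":"object","properties":{"translation":{"type":"array","items":{"type":"array","items":{"type":"number","minimum":-1,"maximum":1}}},"delta_rot":{"type":"array","items":{"type":"array","items":{"type":"number","minimum":-1,"maximum":1}}},"hand":{"type":"array","items":{"type":"number"}}},"required":["translation","delta_rot","hand"]}

```bash
mkdir -p pics; ls; cat > h.py <<'E'
from bench import arm
import numpy as np, cv2
from scipy.spatial.transform import Rotation as R
def px2w(p,uv,z=None,r=2):
    u,v=uv; K=p['mtx'];T=p['extrinsics']
    ui,vi=int(round(u)),int(round(v))
    if z is None:
        w=p['z_map'][max(0,vi-r):vi+r+1,max(0,ui-r):ui+r+1]; w=w[w>0]; z=np.median(w)
    c=np.array([(u-K[0,2])/K[0,0]*z,(v-K[1,2])/K[1,1]*z,z,1]); return (T@c)[:3]
def cloud(p):
    K=p['mtx'];T=p['extrinsics'];z=p['z_map'];v,u=np.indices(z.shape)
    c=np.stack([(u-K[0,2])/K[0,0]*z,(v-K[1,2])/K[1,1]*z,z,np.ones_like(z)],-1)
    w=(c@T.T)[...,:3]; w[z<=0]=np.nan; return w
def w2px(p,x):
    c=np.linalg.inv(p['extrinsics'])@np.r_[x,1]; q=p['mtx']@c[:3]; return q[:2]/q[2]
E
python3 - <<'E'
from h import *
s=arm.sense(); print(s['clock'],s['ee_pos'],s['tool_rot'],s['force'],s['gripper_width'],arm.hold_point_z)
import pickle
for n in ['top','side','wrist']:
    p=arm.capture(n); cv2.imwrite(f'pics/{n}0.png',p['color']); pickle.dump(dict(p),open(f'{n}0.pkl','wb'))
    print(n,p['extrinsics'].round(3).tolist(),p['mtx'].round(1).tolist())
    if n=='wrist': continue
    for t in ['sample_center','spare_center','rack','stand_slot','cap_center','bottle','bottle_seat']:
        try:
            for d in arm.look_for(t,p)[:4]: print(t,d['xy'],round(d['conf'],2),px2w(p,d['xy']).round(3))
        except Exception as e: print(t,e)
print(arm.sense()['clock'])
E
```

```text
pics
0.0 [ 0.17909556 -0.51973047  0.23813455] [ 9.86276271e-01  1.65101740e-01  2.28233907e-05 -7.29107440e-04] [-0.15569418 -0.06887372  0.10027811] 0.08813151938455917 0.0187
top [[-0.008, -0.995, 0.1, 0.473], [-1.0, 0.006, -0.024, 0.015], [0.024, -0.101, -0.995, 1.031], [0.0, 0.0, 0.0, 1.0]] [[422.1, 0.0, 259.7], [0.0, 422.1, 193.5], [0.0, 0.0, 1.0]]
sample_center [355.8, 214.7] 0.56 [ 0.518 -0.221  0.098]
sample_center [337.4, 123.6] 0.16 [ 0.725 -0.185  0.1  ]
spare_center [359.8, 249.2] 0.66 [ 0.442 -0.227  0.1  ]
rack [349.6, 229.1] 0.93 [ 0.487 -0.221  0.034]
stand_slot [133.1, 230.9] 0.91 [0.487 0.293 0.013]
cap_center [237.1, 264.4] 0.9 [0.408 0.045 0.044]
cap_center [255.9, 205.4] 0.76 [0.535 0.002 0.164]
cap_center [133.9, 230.9] 0.53 [0.487 0.292 0.013]
cap_center [278.9, 261.8] 0.51 [ 0.412 -0.053  0.024]
bottle [250.5, 218.6] 0.65 [0.511 0.013 0.101]
bottle_seat [249.5, 221.4] 0.76 [0.505 0.016 0.085]
side [[0.997, -0.044, 0.062, 0.515], [-0.076, -0.641, 0.764, -0.705], [0.007, -0.766, -0.643, 0.721], [0.0, 0.0, 0.0, 1.0]] [[412.9, 0.0, 257.0], [0.0, 412.9, 190.4], [0.0, 0.0, 1.0]]
sample_center [239.6, 293.7] 0.47 [ 0.522 -0.252  0.098]
sample_center [255.0, 191.1] 0.43 [0.577 0.116 0.028]
spare_center [197.1, 296.7] 0.63 [ 0.445 -0.253  0.098]
rack [217.4, 313.7] 0.97 [ 0.478 -0.249  0.035]
stand_slot [217.9, 158.8] 0.78 [0.482 0.243 0.045]
stand_slot [264.2, 270.9] 0.75 [ 0.579 -0.133  0.01 ]
cap_center [240.0, 185.1] 0.76 [ 0.534 -0.021  0.162]
cap_center [184.9, 215.5] 0.67 [0.403 0.018 0.045]
cap_center [187.4, 246.8] 0.61 [ 0.411 -0.063  0.024]
bottle [237.5, 223.0] 0.48 [ 0.526 -0.031  0.059]
bottle [220.8, 157.1] 0.44 [0.49  0.252 0.044]
bottle_seat [238.1, 222.7] 0.82 [ 0.527 -0.03   0.059]
wrist [[0.326, -0.899, -0.293, 0.256], [-0.945, -0.31, -0.1, -0.495], [-0.001, 0.309, -0.951, 0.384], [0.0, 0.0, 0.0, 1.0]] [[304.1, 0.0, 258.3], [0.0, 304.1, 192.8], [0.0, 0.0, 1.0]]
0.85
```

View pics/top0.png

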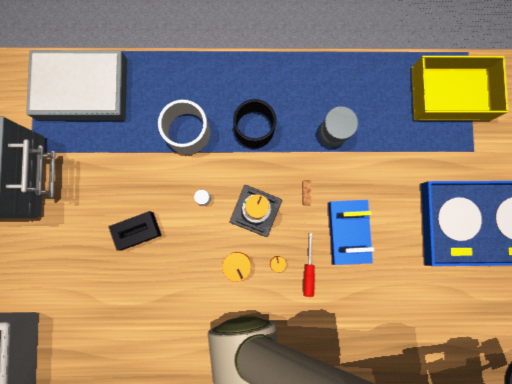

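View pics/side0.png

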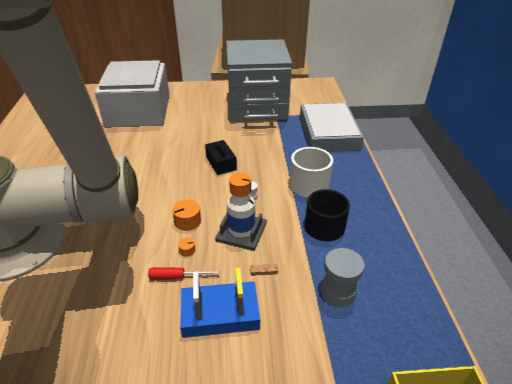

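View pics/wrist0.png

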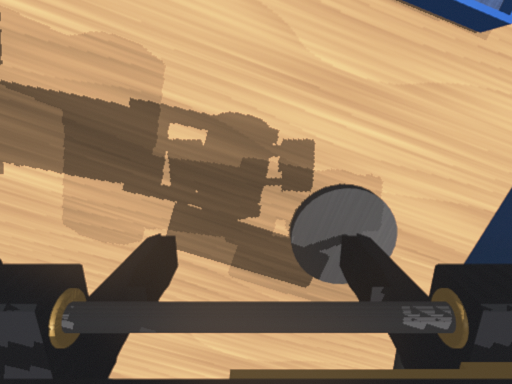

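```bash
python3 - <<'E'
import pickle
from h import *
p=pickle.load(open('top0.pkl','rb'));w=cloud(p);c=p['color'];hsv=cv2.cvtColor(c,cv2.COLOR_BGR2HSV)
s=pickle.load(open('side0.pkl','rb'))
a=cv2.resize(c[170:290,100:390],None,fx=2.6,fy=2.6,interpolation=cv2.INTER_CUBIC);cv2.imwrite('pics/c1.png',a)
b=cv2.resize(s['color'][130:345,140:300],None,fx=2.7,fy=2.7,interpolation=cv2.INTER_CUBIC);cv2.imwrite('pics/c2.png',b)
# caps
for nm,(u,v),z0 in [('bot',(256,205),.155),('big',(237,264),.035),('small',(279,262),.016)]:
    q=w[v-22:v+23,u-22:u+23].reshape(-1,3); hh=hsv[v-22:v+23,u-22:u+23].reshape(-1,3)
    m=(q[:,2]>z0); q=q[m]
    lo,hi=np.percentile(q,1,axis=0),np.percentile(q,99,axis=0)
    (cc,r)=cv2.minEnclosingCircle(q[:,:2].astype(np.float32)*1000)
    print(nm,len(q),q.mean(0).round(4),(hi-lo).round(4),np.round(cc,1),2*r, 'areaD')
# plates
for nm,(u,v) in [('yel',(356,214)),('whi',(360,249))]:
    q=w[v-10:v+10,u-22:u+22].reshape(-1,3);q=q[q[:,2]>.085]
    rect=cv2.minAreaRect(q[:,:2].astype(np.float32)*1000);print(nm,len(q),np.round(rect[0],1),rect[1],rect[2],np.median(q[:,2]))
def rect(nm,box,z0,z1):
    u0,v0,u1,v1=box;q=w[v0:v1,u0:u1].reshape(-1,3);q=q[(q[:,2]>z0)&(q[:,2]<z1)]
    r=cv2.minAreaRect(q[:,:2].astype(np.float32)*1000);print(nm,len(q),np.round(r[0],1),np.round(r[1],1),r[2],np.median(q[:,2]),cv2.boxPoints(r).round(0).tolist())
rect('rack',(320,190,385,275),.028,.042)
rect('stand',(100,200,170,260),.037,.052)
rect('holder',(222,175,292,245),.02,.06)
E
```

```text
bot 432 [0.5345 0.0014 0.1638] [0.0454 0.0454 0.007 ] [534.9   1.3] 48.86832046508789 areaD
big 656 [0.4033 0.0475 0.0436] [0.0615 0.0622 0.008 ] [403.3  47.5] 66.6198959350586 areaD
small 195 [ 0.4068 -0.05    0.024 ] [0.0328 0.0354 0.009 ] [407.  -50.2] 36.85157012939453 areaD
yel 113 [ 521.2 -222. ] (8.536056518554688, 60.84800720214844) 2.632009506225586 0.09979369350186063
whi 115 [ 441.4 -226. ] (8.444075584411621, 61.138755798339844) 2.4458582401275635 0.0998073636335759
rack 2131 [ 481.3 -224. ] [149.7  91.6] 2.3697009086608887 0.03456470435709602 [[405.0, -181.0], [408.0, -273.0], [558.0, -267.0], [554.0, -175.0]]
stand 1042 [488.3 286.2] [ 60.4 101. ] 20.36579132080078 0.044876255964383494 [[442.0, 323.0], [478.0, 228.0], [534.0, 249.0], [499.0, 344.0]]
holder 213 [534.8   1.4] [68.9 84.1] 67.83403778076172 0.04122987596000727 [[483.0, -15.0], [561.0, -46.0], [587.0, 17.0], [509.0, 49.0]]
```

View pics/c1.png

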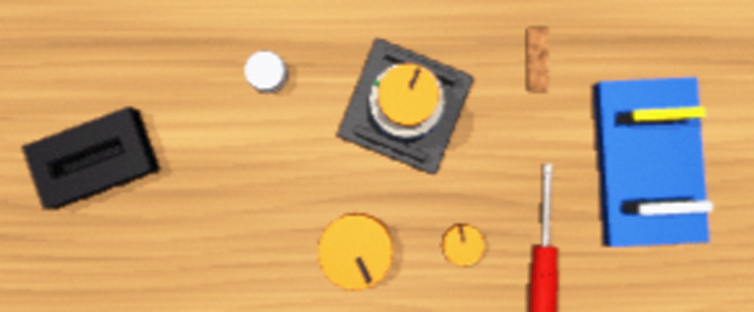

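View pics/c2.png

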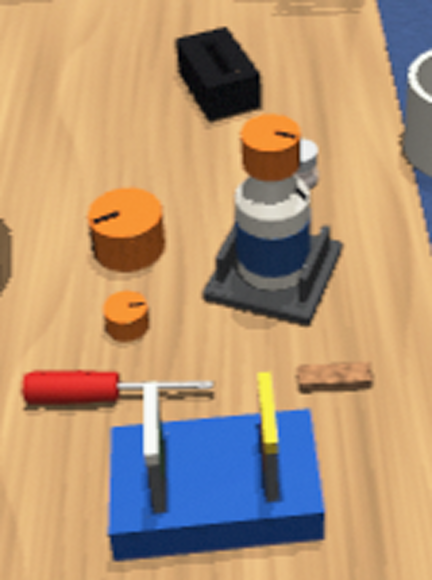

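The candidates for the cap are the large one at top (237,265) with a diameter of about 66 mm, the small one at (279,264) at about 37 mm, and the one on the bottle at (256,205) at about 48 mm. The middle-sized one is the bottle's cap, which fits the description. The target plate is the one with the yellow strip at (356,214), and the enlarged crop confirms both. The stand is at (134,231).

```bash
cat >> h.py <<'E'
def plan(tgt,yaw,n,nd=2,start=None):
    """yaw = angle of tool y in world, deg; tool pointing straight down at end"""
    s=arm.sense(); p=np.array(s['ee_pos']); r=R.from_quat(s['tool_rot'])
    if start is not None: p,r=start
    y=np.deg2rad(yaw); Y=np.array([np.cos(y),np.sin(y),0]); Z=np.array([0,0,-1.]); X=np.cross(Y,Z)
    rt=R.from_matrix(np.stack([X,Y,Z],1))
    tr=[];ro=[]
    for k in range(n):
        t=r.inv().apply((np.array(tgt)-p)/(n-k))/.05
        dr=(r.inv()*rt).as_rotvec(degrees=True)/(n-k)/6
        t=t.round(nd)+0.;dr=dr.round(nd)+0.
        tr.append(t.tolist());ro.append(dr.tolist())
        p=p+r.apply(t*.05); r=r*R.from_rotvec(dr*6,degrees=True)
    for i in range(0,n,5): print('T',tr[i:i+5],'\n R',ro[i:i+5])
    print('end',p.round(4),(r.inv()*rt).as_rotvec(degrees=True).round(2))
    return p,r
def st():
    s=arm.sense();r=R.from_quat(s['tool_rot']).as_matrix()
    print('t',round(s['clock'],2),'pos',np.round(s['ee_pos'],4),'yaw',np.rad2deg(np.arctan2(r[1,1],r[0,1])).round(2),'z',r[:,2].round(4),'F',np.round(s['force'],2),'M',np.round(s['torque'],2),'w',round(s['gripper_width'],4),'q',np.round(s['joints'],2))
E
python3 - <<'E'
from h import *
plan([.521,-.222,.2],2.5,15)
E
```

```text
T [[0.56, -0.23, 0.05], [0.58, -0.18, 0.05], [0.59, -0.13, 0.05], [0.6, -0.08, 0.05], [0.6, -0.02, 0.05]] 
 R [[0.0, 0.0, -0.82], [0.0, 0.0, -0.82], [0.0, 0.0, -0.82], [0.0, 0.0, -0.82], [0.0, 0.0, -0.82]]
T [[0.6, 0.03, 0.05], [0.6, 0.08, 0.05], [0.59, 0.13, 0.05], [0.58, 0.18, 0.05], [0.56, 0.23, 0.05]] 
 R [[0.0, 0.0, -0.81], [0.0, 0.0, -0.82], [0.0, 0.0, -0.81], [0.0, 0.0, -0.82], [0.0, 0.0, -0.81]]
T [[0.54, 0.27, 0.06], [0.51, 0.32, 0.05], [0.49, 0.36, 0.06], [0.45, 0.4, 0.05], [0.42, 0.44, 0.06]] 
 R [[0.0, 0.0, -0.82], [0.0, 0.0, -0.81], [0.0, 0.0, -0.82], [0.0, 0.0, -0.81], [0.0, 0.0, -0.82]]
end [ 0.5209 -0.222   0.1998] [ 0.   -0.    0.01]
```

>>> {"fn": "arm_command", "kwargs": {"translation": [[0.56,-0.23,0.05],[0.58,-0.18,0.05],[0.59,-0.13,0.05],[0.6,-0.08,0.05],[0.6,-0.02,0.05]], "delta_rot": [[0,0,-0.82],[0,0,-0.82],[0,0,-0.82],[0,0,-0.82],[0,0,-0.82]], "hand": [1,1,1,1,1]}}

```text
clock: 1.35
ee_pos: [0.2937, -0.4196, 0.2262]
tool_rot: [0.928, 0.373, 0.0, 0.0]
force: [-0.1, -0.5, 0.0]
gripper_width: 0.0882
```

>>> {"fn": "arm_command", "kwargs": {"translation": [[0.6,0.03,0.05],[0.6,0.08,0.05],[0.59,0.13,0.05],[0.58,0.18,0.05],[0.56,0.23,0.05]], "delta_rot": [[0,0,-0.81],[0,0,-0.82],[0,0,-0.81],[0,0,-0.82],[0,0,-0.81]], "hand": [1,1,1,1,1]}}

```text
clock: 1.85
ee_pos: [0.4081, -0.3207, 0.2138]
tool_rot: [0.828, 0.561, 0.0, 0.0]
force: [-1.0, -0.3, 0.1]
gripper_width: 0.0878
```

>>> {"fn": "arm_command", "kwargs": {"translation": [[0.54,0.27,0.06],[0.51,0.32,0.05],[0.49,0.36,0.06],[0.45,0.4,0.05],[0.42,0.44,0.06]], "delta_rot": [[0,0,-0.82],[0,0,-0.81],[0,0,-0.82],[0,0,-0.81],[0,0,-0.82]], "hand": [1,1,1,1,1]}}

```text
clock: 2.35
ee_pos: [0.5218, -0.221, 0.1997]
tool_rot: [0.69, 0.724, -0.0, 0.0]
force: [-1.2, 0.4, 0.9]
gripper_width: 0.0885
```

>>> {"fn": "arm_command", "kwargs": {"translation": [[0,0,0],[0,0,0]], "delta_rot": [[0,0,0],[0,0,0]], "hand": [1,1]}}

```text
clock: 2.55
ee_pos: [0.5208, -0.2218, 0.1996]
tool_rot: [0.691, 0.722, -0.0, -0.0]
force: [0.3, 0.7, 0.0]
gripper_width: 0.0883
```

```bash
python3 - <<'E'
from h import *
p=arm.capture('wrist');cv2.imwrite('pics/w1.png',p['color']);st()
w=cloud(p)
q=w.reshape(-1,3)
for x in [.5212,.4414]:
  m=(q[:,2]>.092)&(q[:,2]<.107)&(abs(q[:,0]-x)<.02)&(abs(q[:,1]+.224)<.05)
  r=cv2.minAreaRect(q[m][:,:2].astype(np.float32)*1000);print(m.sum(),np.round(r[0],1),np.round(r[1],1),r[2],np.median(q[m][:,2]))
plan([.521,-.222,.066],2.5,5)
E
```

```text
t 2.6 pos [ 0.5205 -0.2223  0.1998] yaw 2.44 z [-3.e-04 -2.e-04 -1.e+00] F [ 0.63 -0.1   0.39] M [-0.   -0.08  0.03] w 0.088 q [-0.61  0.44  1.32 -0.    1.38 -0.66]
688 [ 521.8 -225.4] [ 7.9 60.8] 2.3395678997039795 0.09966730958767188
870 [ 441.8 -228.9] [ 9.2 60.9] 2.3689157962799072 0.09961576505680014
T [[0.0, 0.0, 0.54], [0.0, 0.0, 0.53], [0.0, 0.0, 0.54], [0.0, 0.01, 0.53], [0.01, 0.0, 0.54]] 
 R [[0.0, 0.0, 0.0], [0.0, 0.0, 0.0], [0.0, 0.0, 0.0], [0.0, 0.0, -0.01], [0.0, 0.0, 0.0]]
end [ 0.521  -0.2218  0.0658] [-0.02  0.01 -0.  ]
```

View pics/w1.png

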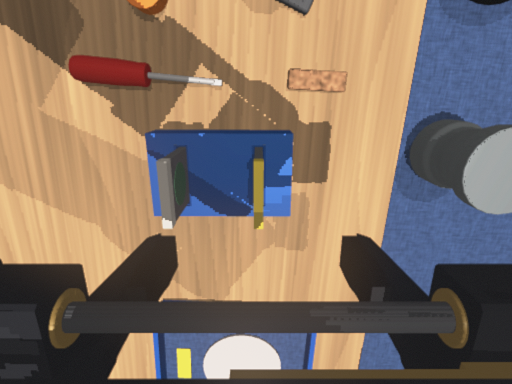

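The wrist view shows the yellow strip at (258,190), centred between the fingers, and the spare at (172,185), clear of the left finger. I'm going down to grip.

>>> {"fn": "arm_command", "kwargs": {"translation": [[-0.04,0,0.5],[0,0,0.5],[0,0.02,0.5],[0,0,0.5],[0,0,0.5]], "delta_rot": [[0,0,0],[0,0,0],[0,0,0],[0,0,0],[0,0,0]], "hand": [1,1,1,1,1]}}

```text
clock: 3.1
ee_pos: [0.5212, -0.2251, 0.0742]
tool_rot: [0.692, 0.721, -0.0, 0.0]
force: [0.8, -0.5, 0.7]
gripper_width: 0.0886
```

>>> {"fn": "arm_command", "kwargs": {"translation": [[0,0,0.18],[0,0,0],[0,0,0],[0,0,0],[0,0,0]], "delta_rot": [[0,0,0],[0,0,0],[0,0,0],[0,0,0],[0,0,0]], "hand": [1,1,0,0,0]}}

```text
clock: 3.6
ee_pos: [0.5223, -0.2242, 0.0667]
tool_rot: [0.691, 0.722, 0.0, 0.001]
force: [0.5, 0.1, 0.3]
gripper_width: 0.0663
```

>>> {"fn": "arm_command", "kwargs": {"translation": [[0,0,0],[0,0,0],[0,0,0],[0,0,0],[0,0,0]], "delta_rot": [[0,0,0],[0,0,0],[0,0,0],[0,0,0],[0,0,0]], "hand": [0,0,0,0,0]}}

```text
clock: 4.1
ee_pos: [0.522, -0.2239, 0.0658]
tool_rot: [0.691, 0.722, 0.0, -0.0]
force: [-0.1, 0.5, -0.2]
gripper_width: 0.0261
```

```bash
python3 - <<'E'
from h import *
st()
E
```

```text
t 4.1 pos [ 0.522  -0.2239  0.0658] yaw 2.51 z [-0.  0. -1.] F [-0.09  0.45 -0.25] M [ 0.01 -0.09  0.03] w 0.0261 q [-0.61  0.59  1.49  0.    1.06 -0.66]
```

>>> {"fn": "arm_command", "kwargs": {"translation": [[0,0,0],[0,0,0],[0,0,0],[0,0,0],[0,0,0]], "delta_rot": [[0,0,0],[0,0,0],[0,0,0],[0,0,0],[0,0,0]], "hand": [0,0,0,0,0]}}

```text
clock: 4.6
ee_pos: [0.522, -0.2239, 0.0657]
tool_rot: [0.691, 0.722, 0.0, -0.0]
force: [0.3, 0.2, -1.3]
gripper_width: 0.0078
```

```bash
python3 - <<'E'
from h import *
st()
E
```

```text
t 4.6 pos [ 0.522  -0.2239  0.0657] yaw 2.51 z [-1.e-04  1.e-04 -1.e+00] F [ 0.32  0.19 -1.25] M [-0.02 -0.08 -0.02] w 0.0078 q [-0.61  0.59  1.49  0.    1.06 -0.66]
```

The width is 7.8 mm with no side force, so the plate is gripped. I'm lifting it straight up.

>>> {"fn": "arm_command", "kwargs": {"translation": [[0,0,-0.2],[0,0,-0.3],[0,0,-0.5],[0,0,-0.6],[0,0,-0.6]], "delta_rot": [[0,0,0],[0,0,0],[0,0,0],[0,0,0],[0,0,0]], "hand": [0,0,0,0,0]}}

```text
clock: 5.1
ee_pos: [0.5218, -0.2237, 0.1775]
tool_rot: [0.691, 0.722, -0.0, -0.0]
force: [0.3, -0.3, -1.4]
gripper_width: 0.0081
```

>>> {"fn": "arm_command", "kwargs": {"translation": [[0,0,-0.6],[0,0,-0.6],[0,0,-0.3],[0,0,-0.2],[0,0,0]], "delta_rot": [[0,0,0],[0,0,0],[0,0,0],[0,0,0],[0,0,0]], "hand": [0,0,0,0,0]}}

```text
clock: 5.6
ee_pos: [0.5221, -0.224, 0.262]
tool_rot: [0.691, 0.722, 0.0, 0.001]
force: [0.3, 0.4, -0.9]
gripper_width: 0.0077
```

```bash
python3 - <<'E'
from h import *
st()
p=arm.capture('top')
cv2.imwrite('pics/t2.png',cv2.resize(p['color'][150:300,100:400],None,fx=2.5,fy=2.5))
w=cloud(p);hsv=cv2.cvtColor(p['color'],cv2.COLOR_BGR2HSV)
m=(hsv[...,0]>25)&(hsv[...,0]<35)&(hsv[...,1]>200)&(abs(w[...,0]-.52)<.1)&(abs(w[...,1]+.22)<.08)&(w[...,2]>.12)
print(m.sum(), w[m].mean(0) if m.any() else '')
plan([.488,.286,.26],20.4,14)
E
```

```text
t 5.6 pos [ 0.5221 -0.224   0.262 ] yaw 2.51 z [ 0.0017 -0.0012 -1.    ] F [ 0.3   0.37 -0.93] M [-0.05 -0.09  0.01] w 0.0077 q [-0.61  0.4   1.2   0.    1.54 -0.66]
0 
T [[0.73, -0.02, 0.0], [0.73, 0.0, 0.0], [0.73, 0.02, 0.0], [0.73, 0.03, 0.0], [0.73, 0.05, 0.0]] 
 R [[0.0, 0.0, -0.21], [0.0, 0.0, -0.21], [0.0, 0.0, -0.21], [0.0, 0.0, -0.21], [0.0, 0.0, -0.21]]
T [[0.73, 0.06, 0.0], [0.72, 0.08, 0.0], [0.72, 0.1, 0.0], [0.72, 0.11, 0.0], [0.72, 0.13, 0.0]] 
 R [[0.0, 0.0, -0.21], [0.0, 0.0, -0.22], [0.0, 0.0, -0.21], [0.0, 0.0, -0.22], [0.0, 0.0, -0.21]]
T [[0.72, 0.14, 0.0], [0.71, 0.16, 0.0], [0.71, 0.18, 0.01], [0.7, 0.19, 0.0]] 
 R [[0.0, 0.0, -0.22], [0.0, 0.0, -0.21], [0.0, 0.0, -0.22], [0.0, 0.0, -0.21]]
end [0.4878 0.2858 0.2602] [ 0.    0.01 -0.01]
```

View pics/t2.png

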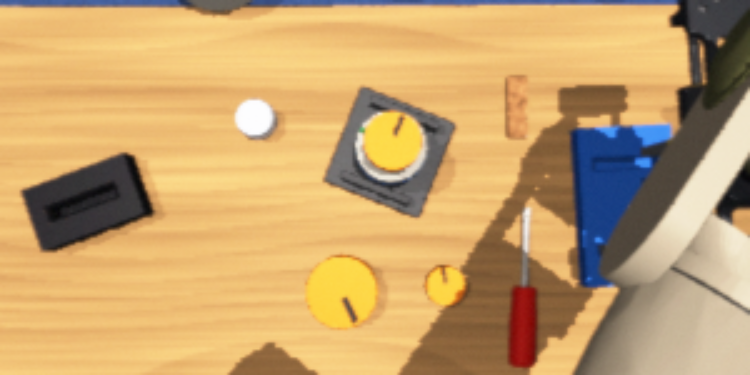

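The plate is lifted and hidden under the arm in this view. The stand is at (88,200) and the cap at (393,140) in the crop, both undisturbed. I'm carrying it over now.

>>> {"fn": "arm_command", "kwargs": {"translation": [[0.4,-0.02,0],[0.7,0,0],[0.75,0.02,0],[0.75,0.03,0],[0.75,0.05,0]], "delta_rot": [[0,0,-0.1],[0,0,-0.2],[0,0,-0.2],[0,0,-0.2],[0,0,-0.2]], "hand": [0,0,0,0,0]}}

```text
clock: 6.15
ee_pos: [0.5113, -0.054, 0.2598]
tool_rot: [0.656, 0.755, -0.0, -0.001]
force: [1.7, 0.5, -1.5]
gripper_width: 0.0078
```

>>> {"fn": "arm_command", "kwargs": {"translation": [[0.75,0.06,0],[0.75,0.08,0],[0.75,0.1,0],[0.75,0.11,0],[0.75,0.13,0]], "delta_rot": [[0,0,-0.2],[0,0,-0.2],[0,0,-0.2],[0,0,-0.2],[0,0,-0.2]], "hand": [0,0,0,0,0]}}

```text
clock: 6.65
ee_pos: [0.501, 0.1346, 0.2599]
tool_rot: [0.616, 0.788, -0.001, -0.001]
force: [1.2, 0.0, -1.2]
gripper_width: 0.0076
```

```bash
python3 - <<'E'
from h import *
st()
plan([.488,.286,.22],20.4,5)
E
```

```text
t 6.65 pos [0.501  0.1346 0.2599] yaw 14.01 z [-2.1e-03  1.0e-04 -1.0e+00] F [ 1.24  0.03 -1.19] M [-0.01 -0.09  0.02] w 0.0076 q [ 0.03  0.31  1.34  0.    1.49 -0.21]
T [[0.6, 0.1, 0.16], [0.6, 0.11, 0.16], [0.59, 0.12, 0.16], [0.59, 0.14, 0.16], [0.59, 0.14, 0.16]] 
 R [[0.0, 0.0, -0.21], [0.0, 0.0, -0.21], [-0.01, 0.0, -0.22], [0.0, 0.0, -0.21], [-0.01, -0.01, -0.22]]
end [0.4879 0.2857 0.2199] [0.01 0.02 0.03]
```

>>> {"fn": "arm_command", "kwargs": {"translation": [[0.65,0.1,0.16],[0.65,0.11,0.16],[0.65,0.12,0.16],[0.6,0.14,0.16],[0.42,0.14,0.16]], "delta_rot": [[0,0,-0.21],[0,0,-0.21],[0,0,-0.22],[0,0,-0.21],[0,0,-0.22]], "hand": [0,0,0,0,0]}}

```text
clock: 7.15
ee_pos: [0.4882, 0.2859, 0.2194]
tool_rot: [0.57, 0.822, -0.001, -0.001]
force: [-0.1, -0.4, -1.2]
gripper_width: 0.0078
```

>>> {"fn": "arm_command", "kwargs": {"translation": [[0,0,0],[0,0,0]], "delta_rot": [[0,0,0],[0,0,0]], "hand": [0,0]}}

```text
clock: 7.35
ee_pos: [0.4892, 0.2839, 0.2201]
tool_rot: [0.571, 0.821, -0.001, -0.001]
force: [-0.3, 0.2, -1.2]
gripper_width: 0.0079
```

```bash
cat > v.py <<'E'
from h import *
import sys,pickle
tag=sys.argv[1]
st()
for n in ['top','side','wrist']:
    p=arm.capture(n); pickle.dump(dict(p),open(f'{n}{tag}.pkl','wb')); c=p['color']
    if n=='top': c=cv2.resize(c[150:300,60:260],None,fx=3.5,fy=3.5)
    if n=='side': c=cv2.resize(c[60:260,140:340],None,fx=3,fy=3)
    cv2.imwrite(f'pics/{n}{tag}.png',c)
E
python3 v.py 3
```

```text
t 7.35 pos [0.4892 0.2839 0.2201] yaw 20.39 z [-1.7e-03 -7.0e-04 -1.0e+00] F [-0.26  0.17 -1.17] M [-0.03 -0.12  0.03] w 0.0079 q [ 0.32  0.42  1.28 -0.    1.44 -0.04]
```

View pics/top3.png

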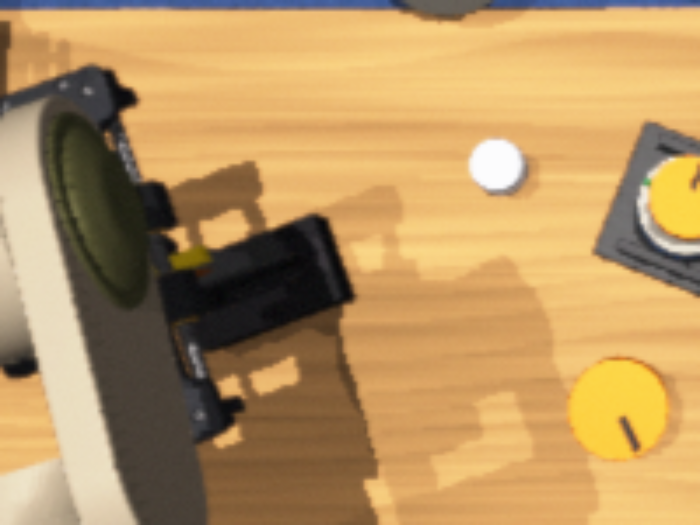

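View pics/side3.png

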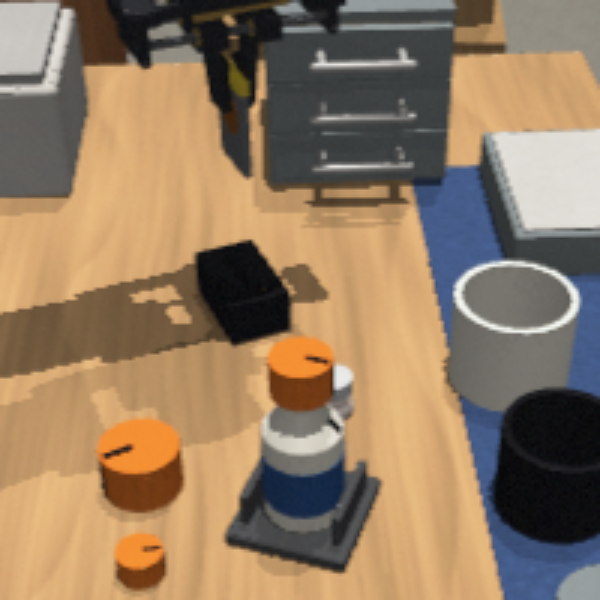

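View pics/wrist3.png

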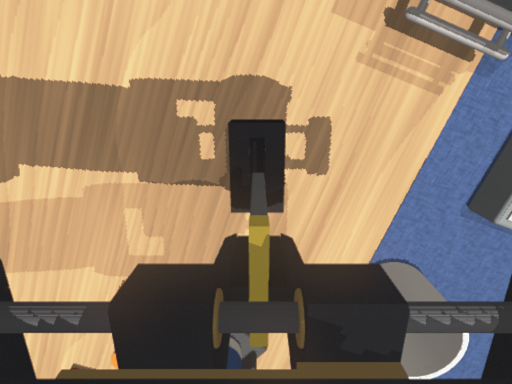

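```bash
cat > m.py <<'E'
from h import *
import sys,pickle
tag=sys.argv[1]; z1=float(sys.argv[2])
s=arm.sense(); Rt=R.from_quat(s['tool_rot']).as_matrix(); t0=np.array(s['ee_pos'])
for n in ['wrist','top']:
    p=pickle.load(open(f'{n}{tag}.pkl','rb'));w=cloud(p);hsv=cv2.cvtColor(p['color'],cv2.COLOR_BGR2HSV)
    tl=(w-t0)@Rt   # tool coords
    near=np.hypot(w[...,0]-.488,w[...,1]-.286)<.085
    m=near&(w[...,2]>.038)&(w[...,2]<.05)
    def rep(nm,m):
        q=tl[m]
        if len(q)<4: print(n,nm,len(q));return
        r=cv2.minAreaRect(q[:,:2].astype(np.float32)*1000)
        print(n,nm,len(q),'c',np.round(r[0],1),np.round(r[1],1),round(r[2],1),'lo',(np.percentile(q,1,axis=0)*1000).round(1),'hi',(np.percentile(q,99,axis=0)*1000).round(1))
    rep('stand',m)
    floor=near&(w[...,2]>.005)&(w[...,2]<.03)&(abs(tl[...,0])<.045)&(abs(tl[...,1])<.02);rep('slotfloor',floor)
    pl=(abs(tl[...,1])<.012)&(abs(tl[...,0])<.045)&(w[...,2]>z1)
    rep('plate',pl)
    if n=='wrist':
        yel=(hsv[...,0]>20)&(hsv[...,0]<35)&(hsv[...,1]>120)&(abs(tl[...,1])<.02)&(abs(tl[...,0])<.06)&(w[...,2]>z1)
        rep('yellow',yel)
E
python3 m.py 3 .16
```

```text
wrist stand 4089 c [ 1.8 -1.8] [60.1 99.4] 89.9 lo [-46.4 -31.2 174.9] hi [ 51.3  27.6 179.4]
wrist slotfloor 288 c [ 8.6 -1.8] [38.7  9.7] 0.2 lo [ -9.5  -6.7 209.6] hi [ 27.9   2.9 213.4]
wrist plate 11986 c [ 0.3 -0. ] [66.3 24. ] 0.0 lo [-28.1 -11.8 -97.5] hi [32.5 11.8 32.1]
wrist yellow 2036 c [-1.9  0.1] [10.3 62. ] 88.5 lo [-31.4  -4.7 -41. ] hi [ 28.9   4.5 -21.1]
top stand 798 c [ 2.6 -0.3] [98.5 60.7] 0.2 lo [-46.  -30.4 171.8] hi [ 48.9  28.7 181.1]
top slotfloor 102 c [-5.4 -1.5] [82.8 17.2] 10.6 lo [-44.2 -12.6 191.7] hi [ 35.9   5.1 214.6]
top plate 1565 c [-2.3  0. ] [85.3 24. ] 0.0 lo [ -44.1  -11.8 -296. ] hi [36.7 11.8 44.5]
```

>>> {"fn": "arm_command", "kwargs": {"translation": [[0.04,-0.03,0.4],[0,0,0.5],[0,0,0.5],[0,0,0.5],[0,0,0.26]], "delta_rot": [[0,0,0],[0,0,0],[0,0,0],[0,0,0],[0,0,0]], "hand": [0,0,0,0,0]}}

```text
clock: 8.0
ee_pos: [0.4876, 0.2839, 0.1112]
tool_rot: [0.572, 0.82, -0.001, -0.001]
force: [0.1, 1.1, -0.8]
gripper_width: 0.0076
```

>>> {"fn": "arm_command", "kwargs": {"translation": [[0,0,0],[0,0,0],[0,0,0]], "delta_rot": [[0,0,0],[0,0,0],[0,0,0]], "hand": [0,0,0]}}

```text
clock: 8.3
ee_pos: [0.4886, 0.2848, 0.1139]
tool_rot: [0.571, 0.821, 0.001, 0.001]
force: [0.1, -0.1, -1.7]
gripper_width: 0.0078
```

```bash
python3 v.py 4; python3 m.py 4 .09; python3 - <<'E'
import cv2,pickle
c=pickle.load(open('wrist4.pkl','rb'))['color']
cv2.imwrite('pics/w4c.png',cv2.resize(c[60:380,160:360],None,fx=1.8,fy=1.8,interpolation=cv2.INTER_CUBIC))
c=pickle.load(open('side4.pkl','rb'))['color']
cv2.imwrite('pics/s4c.png',cv2.resize(c[90:190,170:290],None,fx=5,fy=5,interpolation=cv2.INTER_CUBIC))
E
```

```text
t 8.3 pos [0.4886 0.2848 0.1139] yaw 20.3 z [ 2.e-03  6.e-04 -1.e+00] F [ 0.08 -0.13 -1.68] M [-0.02 -0.17  0.01] w 0.0078 q [ 0.32  0.53  1.44 -0.    1.17 -0.04]
wrist stand 6750 c [ 5.4 -1. ] [60.3 86.9] 90.0 lo [-26.7 -30.4  67.6] hi [48.6 28.7 72.2]
wrist slotfloor 136 c [12.6 -1. ] [27.3 10.2] 0.7 lo [  0.2  -6.1 102.8] hi [ 26.2   4.1 105.8]
wrist plate 11835 c [ 0.2 -0. ] [65.9 24. ] 0.0 lo [-28.5 -11.8 -97.8] hi [32.2 11.8  8. ]
wrist yellow 2064 c [-1.9  0.3] [10.5 61.5] 88.3 lo [-31.5  -4.5 -41.4] hi [ 28.6   4.7 -19.4]
top stand 512 c [-12.6   0.4] [60.3 72.5] 89.9 lo [-48.7 -29.7  65.1] hi [10.4 29.9 74. ]
top slotfloor 29 c [-6.3  0.6] [ 6.8 32. ] 83.6 lo [-21.6  -1.3  98.2] hi [  9.8   5.7 106. ]
top plate 1132 c [ 0. -0.] [89.9 23.9] 0.0 lo [ -43.9  -11.8 -302.7] hi [44.2 11.7  9.4]
```

View pics/w4c.png

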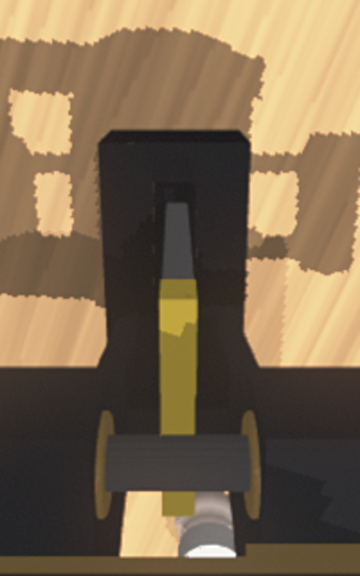

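View pics/s4c.png

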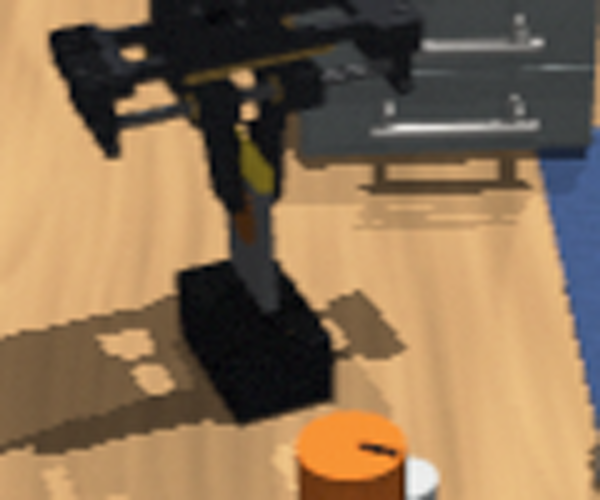

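The wrist crop shows the plate's lower end at (177,205), about 0.8 mm to +y of the slot's centre at (175,190). Along the length it is aligned. I'm nudging it and going down slowly.

>>> {"fn": "arm_command", "kwargs": {"translation": [[0,-0.02,0],[0,0,0.08],[0,0,0.08],[0,0,0.08],[0,0,0.08]], "delta_rot": [[0,0,0],[0,0,0],[0,0,0],[0,0,0],[0,0,0]], "hand": [0,0,0,0,0]}}

```text
clock: 8.95
ee_pos: [0.487, 0.2846, 0.0962]
tool_rot: [0.571, 0.821, -0.0, -0.0]
force: [-0.2, 0.3, -1.2]
gripper_width: 0.0078
```

>>> {"fn": "arm_command", "kwargs": {"translation": [[0,0,0.08],[0,0,0.08],[0,0,0]], "delta_rot": [[0,0,0],[0,0,0],[0,0,0]], "hand": [0,0,0]}}

```text
clock: 9.25
ee_pos: [0.4868, 0.2845, 0.0881]
tool_rot: [0.571, 0.821, -0.0, -0.0]
force: [-0.2, 0.3, -0.9]
gripper_width: 0.0076
```

```bash
python3 -c "
from h import *
st()"
```

```text
t 9.25 pos [0.4868 0.2845 0.0881] yaw 20.33 z [-1.1e-03 -4.0e-04 -1.0e+00] F [-0.16  0.26 -0.88] M [-0.04 -0.11  0.03] w 0.0076 q [ 0.32  0.56  1.48 -0.    1.11 -0.04]
```

The lower edge is now about 13 mm inside the slot with no contact force. I'm continuing down.

>>> {"fn": "arm_command", "kwargs": {"translation": [[0,0,0.08],[0,0,0.08],[0,0,0.08],[0,0,0.08],[0,0,0.04]], "delta_rot": [[0,0,0],[0,0,0],[0,0,0],[0,0,0],[0,0,0]], "hand": [0,0,0,0,0]}}

```text
clock: 9.75
ee_pos: [0.487, 0.2846, 0.0702]
tool_rot: [0.571, 0.821, -0.0, -0.0]
force: [-0.5, -0.1, -1.7]
gripper_width: 0.0078
```

>>> {"fn": "arm_command", "kwargs": {"translation": [[0,0,0.03],[0,0,0.03],[0,0,0.02],[0,0,0]], "delta_rot": [[0,0,0],[0,0,0],[0,0,0],[0,0,0]], "hand": [0,0,0,0]}}

```text
clock: 10.15
ee_pos: [0.4871, 0.2846, 0.0667]
tool_rot: [0.571, 0.821, -0.0, -0.0]
force: [-0.5, 0.8, -1.2]
gripper_width: 0.0075
```

```bash
python3 -c "
from h import *
st()"
```

```text
t 10.15 pos [0.4871 0.2846 0.0667] yaw 20.33 z [-1.e-04 -1.e-04 -1.e+00] F [-0.54  0.76 -1.18] M [-0.06 -0.11 -0.01] w 0.0075 q [ 0.32  0.58  1.5  -0.    1.06 -0.04]
```

Not yet on the floor. I'm going down the last millimetres in small steps until I feel contact.

>>> {"fn": "arm_command", "kwargs": {"translation": [[0,0,0.02],[0,0,0.02],[0,0,0]], "delta_rot": [[0,0,0],[0,0,0],[0,0,0]], "hand": [0,0,0]}}

```text
clock: 10.45
ee_pos: [0.4873, 0.2847, 0.0656]
tool_rot: [0.571, 0.821, 0.0, 0.0]
force: [-0.8, -0.5, 6.7]
gripper_width: 0.0077
```

```bash
python3 -c "
from h import *
st()"
```

```text
t 10.45 pos [0.4873 0.2847 0.0656] yaw 20.33 z [ 1.1e-03  4.0e-04 -1.0e+00] F [-0.83 -0.46  6.75] M [-0.21  0.25 -0.03] w 0.0077 q [ 0.32  0.59  1.5  -0.    1.06 -0.04]
```

There is 7 N upward at the expected height of 0.0656 m, so the plate is home. I'm releasing it.

>>> {"fn": "arm_command", "kwargs": {"translation": [[0,0,0],[0,0,0],[0,0,0],[0,0,0],[0,0,0]], "delta_rot": [[0,0,0],[0,0,0],[0,0,0],[0,0,0],[0,0,0]], "hand": [0.5,0.5,0.5,0.5,0.5]}}

```text
clock: 10.95
ee_pos: [0.4871, 0.2846, 0.0647]
tool_rot: [0.571, 0.821, -0.0, -0.0]
force: [-0.8, -0.2, -0.6]
gripper_width: 0.0435
```

>>> {"fn": "arm_command", "kwargs": {"translation": [[0,0,-0.2],[0,0,-0.4],[0,0,-0.8],[0,0,-1],[0,0,-1]], "delta_rot": [[0,0,0],[0,0,0],[0,0,0],[0,0,0],[0,0,0]], "hand": [0.5,0.5,0.5,0.7,1]}}

```text
clock: 11.45
ee_pos: [0.4866, 0.2845, 0.2373]
tool_rot: [0.571, 0.821, -0.0, -0.0]
force: [-0.0, 0.1, -0.4]
gripper_width: 0.058
```

```bash
python3 v.py 5; python3 - <<'E'
from h import *
plan([.535,.0013,.25],-20,9)
s=arm.sense();print(s['joints'])
E
```

```text
t 11.45 pos [0.4866 0.2845 0.2373] yaw 20.33 z [-1.e-04 -0.e+00 -1.e+00] F [-0.01  0.15 -0.37] M [-0.03 -0.07 -0.03] w 0.058 q [ 0.32  0.41  1.26  0.    1.47 -0.04]
T [[-0.63, -0.12, -0.03], [-0.63, -0.07, -0.03], [-0.64, -0.02, -0.03], [-0.64, 0.03, -0.02], [-0.63, 0.08, -0.03]] 
 R [[0.01, 0.0, 0.75], [0.01, 0.0, 0.75], [0.01, 0.0, 0.75], [0.01, 0.0, 0.75], [0.01, 0.0, 0.74]]
T [[-0.63, 0.13, -0.02], [-0.61, 0.17, -0.03], [-0.6, 0.22, -0.02], [-0.58, 0.27, -0.03]] 
 R [[0.0, 0.0, 0.75], [0.0, -0.01, 0.74], [0.01, 0.0, 0.75], [0.0, -0.01, 0.74]]
end [0.5348 0.0015 0.2502] [0.02 0.01 0.02]
[ 3.19091069e-01  4.04104663e-01  1.26045017e+00  5.91177314e-05
  1.46964447e+00 -3.58308428e-02]
```

View pics/side5.png

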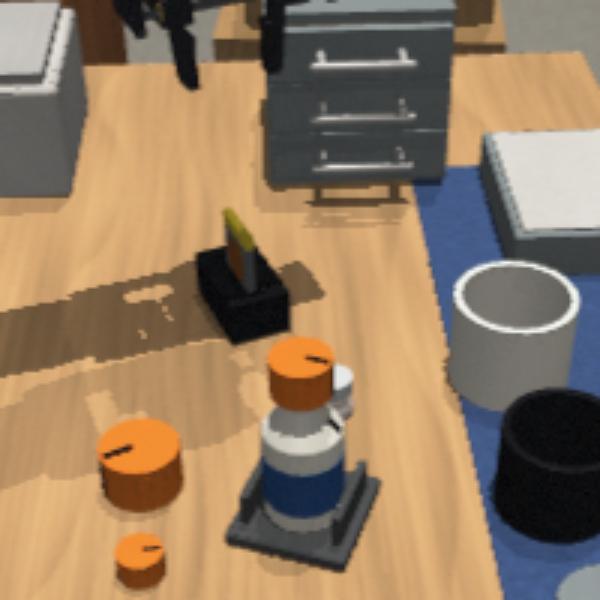

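View pics/wrist5.png

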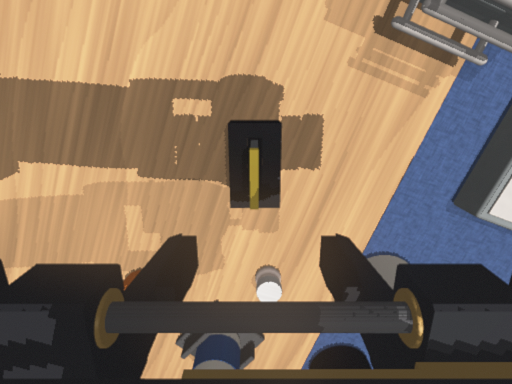

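The plate stands in the stand at side (240,250) and wrist (253,175), clear of the fingers. Next is the bottle.

>>> {"fn": "arm_command", "kwargs": {"translation": [[-0.63,-0.12,-0.03],[-0.63,-0.07,-0.03],[-0.64,-0.02,-0.03],[-0.64,0.03,-0.02],[-0.63,0.08,-0.03]], "delta_rot": [[0,0,0.75],[0,0,0.75],[0,0,0.75],[0,0,0.75],[0,0,0.74]], "hand": [1,1,1,1,1]}}

```text
clock: 12.1
ee_pos: [0.513, 0.126, 0.2406]
tool_rot: [0.721, 0.693, -0.001, -0.001]
force: [0.2, 0.4, -0.2]
gripper_width: 0.088
```

>>> {"fn": "arm_command", "kwargs": {"translation": [[-0.63,0.13,-0.02],[-0.61,0.17,-0.03],[-0.6,0.22,-0.02],[-0.58,0.27,-0.03]], "delta_rot": [[0,0,0.75],[0,0,0.74],[0,0,0.75],[0,0,0.74]], "hand": [1,1,1,1]}}

```text
clock: 12.5
ee_pos: [0.5335, -0.0001, 0.2456]
tool_rot: [0.82, 0.572, -0.001, -0.001]
force: [0.1, 0.3, -0.3]
gripper_width: 0.0882
```

>>> {"fn": "arm_command", "kwargs": {"translation": [[0,0,0],[0,0,0]], "delta_rot": [[0,0,0],[0,0,0]], "hand": [1,1]}}

```text
clock: 12.7
ee_pos: [0.5336, 0.001, 0.2458]
tool_rot: [0.819, 0.574, -0.001, -0.001]
force: [-1.7, -0.0, -0.3]
gripper_width: 0.0882
```

```bash
cat > cap.py <<'E'
from h import *
import sys,pickle
tag=sys.argv[1]
st(); p=arm.capture('wrist'); cv2.imwrite(f'pics/wc{tag}.png',p['color'])
s=arm.sense(); Rt=R.from_quat(s['tool_rot']).as_matrix(); t0=np.array(s['ee_pos'])
w=cloud(p)
m=(np.hypot(w[...,0]-.535,w[...,1]-.0013)<.035)&(w[...,2]>.158)&(w[...,2]<.17)
q=w[m]; print(len(q),q.mean(0).round(4),np.median(q[:,2]))
cc,r=cv2.minEnclosingCircle(q[:,:2].astype(np.float32)*1000);print('circ',np.round(cc,1),r*2)
print('tool offset mm',(((np.array([cc[0],cc[1],164])/1000)-t0)@Rt*1000).round(1))
E
python3 cap.py 6
python3 - <<'E'
from h import *
p=arm.capture('top');w=cloud(p)
q=w.reshape(-1,3);m=(np.hypot(q[:,0]-.488,q[:,1]-.286)<.05)&(q[:,2]>.085)&(q[:,2]<.12);q=q[m]
r=cv2.minAreaRect(q[:,:2].astype(np.float32)*1000);print('plate',len(q),r,np.median(q[:,2]),q[:,2].max())
E
```

```text
t 12.7 pos [0.5336 0.001  0.2458] yaw -20.0 z [-2.1e-03  7.0e-04 -1.0e+00] F [-1.67 -0.01 -0.25] M [-0.03 -0.02 -0.01] w 0.0882 q [-0.22  0.35  1.33  0.    1.47  0.13]
2786 [ 0.5353 -0.0006  0.1635] 0.16353487324653815
circ [535.   -1.6] 48.658992767333984
tool offset mm [-2.6  2.6 82. ]
plate 132 ((487.8294677734375, 285.8103332519531), (8.523061752319336, 60.896121978759766), 20.442920684814453) 0.09954333388149517 0.10362244530714892
```

View pics/wc6.png

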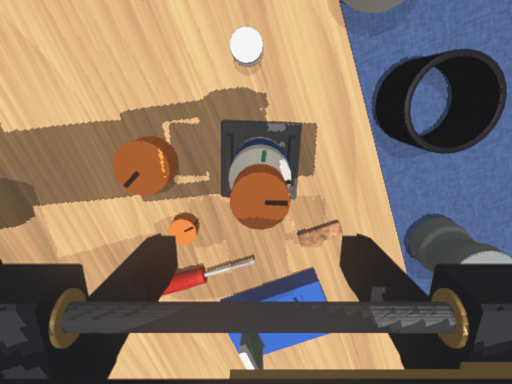

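The plate's top is at 0.0995 m at the slot position, so it is fully home. In the wrist view the cap is at (260,197), with its stripe pointing right towards the black mark (locked); the green mark is at (263,156). I'm centring and going lower for a closer look.

>>> {"fn": "arm_command", "kwargs": {"translation": [[-0.01,0.03,0.3],[0,0,0.4],[0,0,0.3],[0,0,0.22],[0,0,0]], "delta_rot": [[0,0,0],[0,0,0],[0,0,0],[0,0,0],[0,0,0]], "hand": [1,1,1,1,1]}}

```text
clock: 13.3
ee_pos: [0.5347, 0.001, 0.1845]
tool_rot: [0.819, 0.574, -0.001, -0.001]
force: [-0.6, 0.3, -0.3]
gripper_width: 0.0885
```

```bash
python3 cap.py 7
```

```text
t 13.3 pos [0.5347 0.001  0.1845] yaw -19.91 z [-2.6e-03  7.0e-04 -1.0e+00] F [-0.62  0.31 -0.31] M [-0.04 -0.08 -0.01] w 0.0885 q [-0.22  0.4   1.43  0.    1.31  0.13]
4725 [ 5.355e-01 -1.000e-04  1.635e-01] 0.1635389990645076
circ [534.9  -1.8] 49.50016784667969
tool offset mm [-2.5  0.6 21.5]
```

View pics/wc7.png

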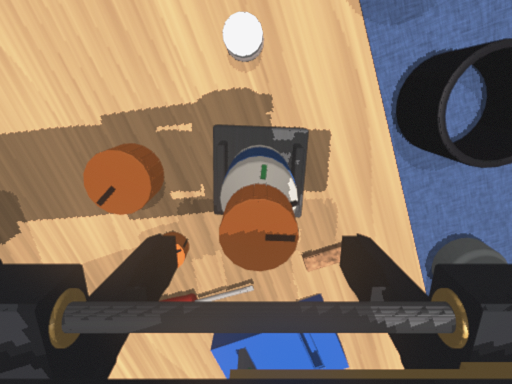

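>>> {"fn": "arm_command", "kwargs": {"translation": [[-0.02,0.02,0.3],[0,0,0.3],[0,0,0.3],[0,0,0.14],[0,0,0]], "delta_rot": [[0,0,0],[0,0,0],[0,0,0],[0,0,0],[0,0,0]], "hand": [1,1,1,1,1]}}

```text
clock: 13.85
ee_pos: [0.5359, -0.001, 0.1337]
tool_rot: [0.819, 0.574, -0.0, -0.0]
force: [0.7, -0.9, -0.1]
gripper_width: 0.0883
```

>>> {"fn": "arm_command", "kwargs": {"translation": [[0,0,0],[0,0,0],[0,0,0],[0,0,0],[0,0,0]], "delta_rot": [[0,0,0],[0,0,0],[0,0,0],[0,0,0],[0,0,0]], "hand": [0.5,0.5,0.5,0.5,0.5]}}

```text
clock: 14.35
ee_pos: [0.5359, -0.0011, 0.1339]
tool_rot: [0.819, 0.574, 0.0, 0.0]
force: [-0.6, 0.1, 0.3]
gripper_width: 0.0499
```

```bash
python3 -c "
from h import *
st()"
```

```text
t 14.35 pos [ 0.5359 -0.0011  0.1339] yaw -19.99 z [ 2.e-04 -0.e+00 -1.e+00] F [-0.64  0.11  0.32] M [-0.03 -0.02 -0.02] w 0.0499 q [-0.22  0.46  1.5   0.    1.18  0.13]
```

>>> {"fn": "arm_command", "kwargs": {"translation": [[0,0,0],[0,0,0],[0,0,0]], "delta_rot": [[0,0,0],[0,0,0],[0,0,0]], "hand": [0,0,0]}}

```text
clock: 14.65
ee_pos: [0.5359, -0.0011, 0.1339]
tool_rot: [0.819, 0.574, -0.0, -0.0]
force: [-1.0, 0.4, 2.4]
gripper_width: 0.0474
```

```bash
python3 -c "
from h import *
st()"
```

```text
t 14.65 pos [ 0.5359 -0.0011  0.1339] yaw -19.99 z [-0. -0. -1.] F [-1.01  0.4   2.38] M [-0.02  0.11 -0.05] w 0.0474 q [-0.22  0.46  1.5  -0.    1.18  0.13]
```

Gripped at 47.4 mm with about 1 N of side force. Now I press down 6 mm.

>>> {"fn": "arm_command", "kwargs": {"translation": [[0,0,0.03],[0,0,0.03],[0,0,0.03],[0,0,0.03],[0,0,0]], "delta_rot": [[0,0,0],[0,0,0],[0,0,0],[0,0,0],[0,0,0]], "hand": [0,0,0,0,0]}}

```text
clock: 15.15
ee_pos: [0.5359, -0.0011, 0.1284]
tool_rot: [0.819, 0.574, 0.0, 0.0]
force: [-3.0, 1.7, 7.4]
gripper_width: 0.0478
```

```bash
python3 -c "
from h import *
st()
p=arm.capture('wrist'); cv2.imwrite('pics/wc8.png',p['color'])
p=arm.capture('side'); cv2.imwrite('pics/sc8.png',cv2.resize(p['color'][130:260,180:310],None,fx=4,fy=4))"
```

```text
t 15.15 pos [ 0.5359 -0.0011  0.1284] yaw -19.98 z [ 6.e-04 -2.e-04 -1.e+00] F [-2.98  1.72  7.37] M [ 0.1   0.43 -0.03] w 0.0478 q [-0.22  0.46  1.51 -0.    1.17  0.13]
```

View pics/wc8.png

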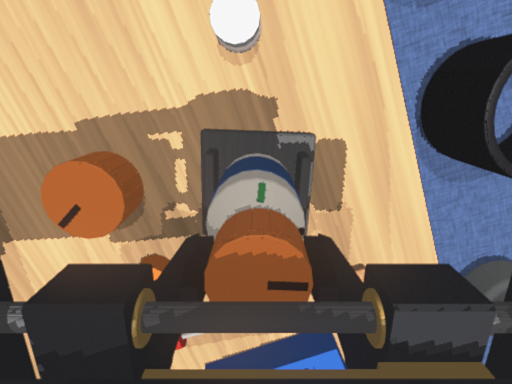

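View pics/sc8.png

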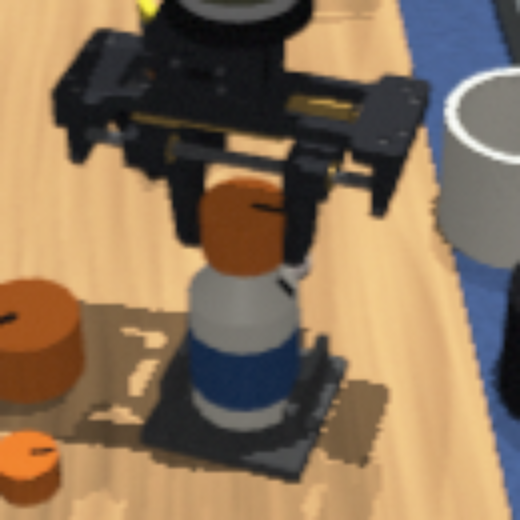

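>>> {"fn": "arm_command", "kwargs": {"translation": [[0,-0.01,0.02],[0,0,0]], "delta_rot": [[0,0,0],[0,0,0]], "hand": [0,0]}}

```text
clock: 15.45
ee_pos: [0.5359, -0.0011, 0.1277]
tool_rot: [0.819, 0.574, 0.001, 0.001]
force: [-0.8, 0.5, 8.6]
gripper_width: 0.0476
```

```bash
python3 -c "
from h import *
st()"
```

```text
t 15.45 pos [ 0.5359 -0.0011  0.1277] yaw -19.99 z [ 2.e-03 -6.e-04 -1.e+00] F [-0.77  0.45  8.56] M [0.02 0.2  0.04] w 0.0476 q [-0.22  0.46  1.51 -0.    1.16  0.13]
```

The push is 8.6 N with the cap down about 6 mm, and the side force is gone. I twist anticlockwise, which is −z for the tool.

>>> {"fn": "arm_command", "kwargs": {"translation": [[0,0,0],[0,0,0],[0,0,0],[0,0,0],[0,0,0]], "delta_rot": [[0,0,-0.5],[0,0,-0.7],[0,0,-0.7],[0,0,-0.7],[0,0,-0.7]], "hand": [0,0,0,0,0]}}

```text
clock: 15.95
ee_pos: [0.536, -0.0008, 0.1277]
tool_rot: [0.707, 0.707, 0.001, 0.001]
force: [-0.9, 1.6, 8.4]
gripper_width: 0.0475
```

```bash
python3 -c "
from h import *
st()"
```

```text
t 15.95 pos [ 0.536  -0.0008  0.1277] yaw -0.02 z [ 0.0024  0.     -1.    ] F [-0.88  1.62  8.36] M [ 0.26  0.1  -0.04] w 0.0475 q [-0.22  0.46  1.51  0.    1.16 -0.22]
```

Almost no twisting moment, and the push is holding. I'm carrying on to about 84°.

>>> {"fn": "arm_command", "kwargs": {"translation": [[0,0,0],[0,0,0],[0,0,0],[0,0,0],[0,0,0]], "delta_rot": [[0,0,-0.7],[0,0,-0.7],[0,0,-0.7],[0,0,-0.7],[0,0,-0.7]], "hand": [0,0,0,0,0]}}

```text
clock: 16.45
ee_pos: [0.5361, -0.0008, 0.1277]
tool_rot: [0.567, 0.824, 0.001, 0.001]
force: [-1.5, 2.4, 8.5]
gripper_width: 0.0476
```

```bash
python3 -c "
from h import *
st()
p=arm.capture('wrist'); cv2.imwrite('pics/wc9.png',p['color'])"
```

```text
t 16.45 pos [ 0.5361 -0.0008  0.1277] yaw 20.98 z [ 0.0024  0.     -1.    ] F [-1.51  2.38  8.52] M [ 0.26  0.05 -0.06] w 0.0476 q [-0.22  0.46  1.51  0.    1.16 -0.59]
```

View pics/wc9.png

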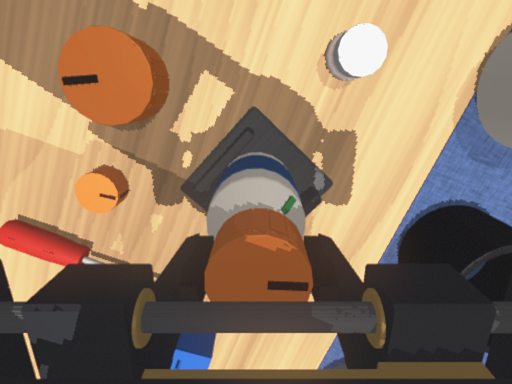

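The stripe stays fixed in the tool frame at (288,286) while the green mark has moved round to (289,205), so the cap is turning with the gripper (41° so far).

>>> {"fn": "arm_command", "kwargs": {"translation": [[0,0,0],[0,0,0],[0,0,0],[0,0,0],[0,0,0]], "delta_rot": [[0,0,-0.7],[0,0,-0.7],[0,0,-0.7],[0,0,-0.7],[0,0,-0.7]], "hand": [0,0,0,0,0]}}

```text
clock: 17.0
ee_pos: [0.536, -0.0008, 0.1277]
tool_rot: [0.407, 0.913, 0.0, 0.001]
force: [-1.1, 2.6, 8.5]
gripper_width: 0.0475
```

>>> {"fn": "arm_command", "kwargs": {"translation": [[0,0,0],[0,0,0],[0,0,0],[0,0,0],[0,0,0]], "delta_rot": [[0,0,-0.7],[0,0,-0.7],[0,0,-0.7],[0,0,-0.7],[0,0,-0.5]], "hand": [0,0,0,0,0]}}

```text
clock: 17.5
ee_pos: [0.536, -0.0008, 0.1277]
tool_rot: [0.244, 0.97, 0.0, 0.001]
force: [-0.4, 1.4, 7.4]
gripper_width: 0.0479
```

```bash
python3 -c "
from h import *
st()
p=arm.capture('wrist'); cv2.imwrite('pics/wc10.png',p['color'])"
```

```text
t 17.5 pos [ 0.536  -0.0008  0.1277] yaw 61.77 z [ 2.3e-03  1.0e-04 -1.0e+00] F [-0.37  1.37  7.38] M [ 0.27  0.04 -0.06] w 0.0479 q [-0.22  0.46  1.51  0.    1.16 -1.3 ]
```

View pics/wc10.png

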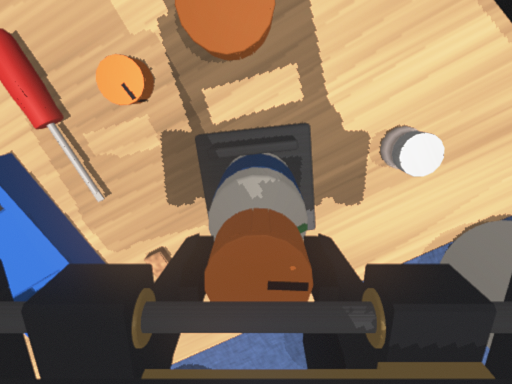

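The cap has turned 82° and the green mark now lines up with the stripe at (303,228). I'm lifting straight up.

>>> {"fn": "arm_command", "kwargs": {"translation": [[0,0,-0.05],[0,0,-0.05],[0,0,-0.05],[0,0,-0.1],[0,0,-0.1]], "delta_rot": [[0,0,0],[0,0,0],[0,0,0],[0,0,0],[0,0,0]], "hand": [0,0,0,0,0]}}

```text
clock: 18.05
ee_pos: [0.5353, -0.001, 0.1443]
tool_rot: [0.245, 0.969, -0.0, -0.0]
force: [-0.2, -0.1, -0.6]
gripper_width: 0.0473
```

```bash
python3 -c "
from h import *
st()"
```

```text
t 18.05 pos [ 0.5353 -0.001   0.1443] yaw 61.61 z [-5.e-04  0.e+00 -1.e+00] F [-0.2  -0.12 -0.56] M [ 0.03 -0.11 -0.  ] w 0.0473 q [-0.22  0.44  1.49 -0.    1.21 -1.3 ]
```

No resistance at 10 mm above the gripping height, so the cap is free. I'm lifting the rest of the way.

>>> {"fn": "arm_command", "kwargs": {"translation": [[0,0,-0.3],[0,0,-0.3],[0,0,-0.3],[0,0,-0.3],[0,0,-0.2]], "delta_rot": [[0,0,0],[0,0,0],[0,0,0],[0,0,0],[0,0,0]], "hand": [0,0,0,0,0]}}

```text
clock: 18.55
ee_pos: [0.5356, -0.001, 0.2153]
tool_rot: [0.245, 0.969, -0.0, 0.001]
force: [0.5, 0.2, -0.7]
gripper_width: 0.0474
```

>>> {"fn": "arm_command", "kwargs": {"translation": [[0,0,0],[0,0,0],[0,0,0],[0,0,0]], "delta_rot": [[0,0,0],[0,0,0],[0,0,0],[0,0,0]], "hand": [0,0,0,0]}}

```text
clock: 18.95
ee_pos: [0.5352, -0.0009, 0.2136]
tool_rot: [0.245, 0.969, -0.0, -0.001]
force: [-0.7, -1.1, -0.9]
gripper_width: 0.0474
```

```bash
python3 - <<'E'
from h import *
st()
p=arm.capture('wrist'); cv2.imwrite('pics/wc11.png',p['color'])
w=cloud(p);hsv=cv2.cvtColor(p['color'],cv2.COLOR_BGR2HSV)
near=(np.hypot(w[...,0]-.535,w[...,1])<.035)&(w[...,2]>.19)&(hsv[...,1]>120)&(hsv[...,0]<18)
q=w[near];zt=np.percentile(q[:,2],90);print('cap top',np.percentile(q[:,2],[1,50,90,99]).round(4))
t=q[abs(q[:,2]-zt)<.003]; A=np.c_[t[:,:2],np.ones(len(t))];print('plane',np.linalg.lstsq(A,t[:,2],rcond=None)[0][:2].round(3),t.mean(0).round(4))
p=arm.capture('side'); cv2.imwrite('pics/sc11.png',cv2.resize(p['color'][100:340,140:340],None,fx=2.5,fy=2.5))
p=arm.capture('top'); cv2.imwrite('pics/tc11.png',p['color'])
w=cloud(p);q=w.reshape(-1,3);m=(np.hypot(q[:,0]-.488,q[:,1]-.286)<.05)&(q[:,2]>.085)&(q[:,2]<.12);q=q[m]
print('plate',len(q),cv2.minAreaRect(q[:,:2].astype(np.float32)*1000),np.median(q[:,2]))
E
```

```text
t 18.95 pos [ 0.5352 -0.0009  0.2136] yaw 61.61 z [-1.2e-03  3.0e-04 -1.0e+00] F [-0.66 -1.06 -0.86] M [ 0.04 -0.16 -0.02] w 0.0474 q [-0.22  0.38  1.38 -0.    1.39 -1.3 ]
cap top [0.2132 0.2429 0.2438 0.288 ]
plane [0.005 0.001] [5.293e-01 4.000e-04 2.431e-01]
plate 130 ((487.907470703125, 285.632568359375), (8.726763725280762, 60.67000198364258), 20.48354148864746) 0.10016197319706172
```

View pics/wc11.png

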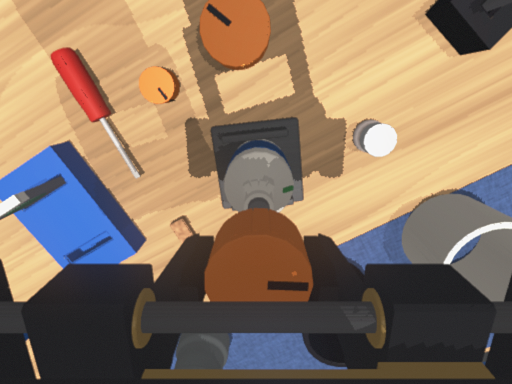

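View pics/sc11.png

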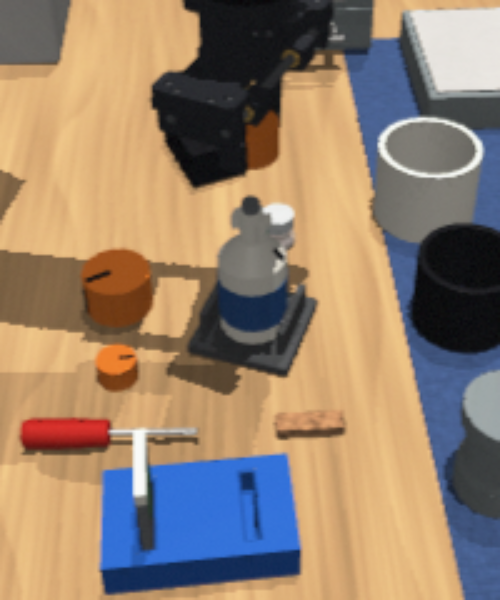

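View pics/tc11.png

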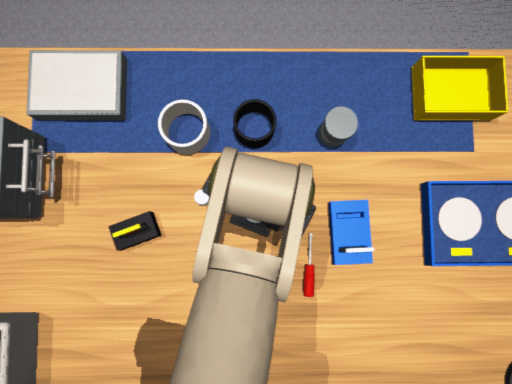

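The wrist view shows the cap held with the neck bare below it at (258,205). The cap's top has gone from 0.1636 to 0.2434 m (+80 mm) and is level within 0.3°. The plate is still home at top (134,231). I'm handing in.

```bash
python3 -c "
from h import *
st(); print(arm.hand_in())"
```

```text
t 19.1 pos [ 0.5354 -0.0009  0.2139] yaw 61.61 z [-6.e-04  1.e-04 -1.e+00] F [ 0.02  0.69 -0.56] M [-0.01 -0.16 -0.01] w 0.0477 q [-0.22  0.37  1.38  0.    1.39 -1.3 ]
the job is handed in; nothing more can be done
None
```

The job is done and handed in at 19.1 s on the robot's clock.

- **Plate:** I slid the yellow-strip plate into the stand under control and released it. It touched the slot floor at the expected height with about 7 N. The last picture has its top at 0.100 m, which is fully home.
- **Cap:** I pressed it about 6 mm (8.5 N), turned it 82° anticlockwise and lifted it off. It is held about 80 mm above its seat, level to about 0.3° and within about 1 mm of where I gripped it.
- **Other things:** the spare plate and the bystanders look undisturbed in the final pictures.

Two checks disagreed a little. The top and wrist cameras differed by 2–3 mm in y. I used the average, and for the slot I trusted a close-up wrist view. Also, 8.5 N of push suggests the spring went down about 5 mm rather than the 6 mm the arm moved, which is still past the 4 mm the cap needs. No check failed.

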